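# Close and lock the shielded cell box

## Task

Get the shielded cell box ready for a measurement: with a fingertip gently push its raised lid down until it is fully shut (no slamming), then set a fingertip in the slot of the round quarter-turn fastener on the lid and turn it clockwise, seen from above, until it stops and the lid is locked (red end of the slot towards the front edge). Only push and turn: do not raise the lid further, do not turn the fastener before the lid is shut, and leave everything else on the bench where it is.

Things in the scene. Friction and masses are not known exactly. Their poses are not given: they have to be found in the camera images.
- cell_box: Grey metal box, fixed to the bench: 240 mm front to back (x), 300 mm wide (y), 140 mm high without the lid. Origin: centre of its underside, on the bench; x points from the front (five coloured sockets, towards the robot) to the back, y to the left, z up. The lid's hinge line runs along y at x = +120 mm, z = +140 mm.
- cell_lid (a joint): Opening angle of the lid (rad) about the hinge at the back: 0 shut, starts at 0.35 to 0.75 with its front edge up, stop at 1.3. Rigid cream plate 240 x 300 x 18 mm, about 0.6 kg; shut, its underside is on the box's rim and its top 158 mm above the bench. A stiff hinge holds it where it is left; pushing it down takes 2 to 6 N. Its top is plain and flat from 60 mm off the fastener's axis.
- lid_edge (a point): Middle of the lid's raised front edge, on the top face: 240 mm from the hinge line.
- quarter_turn (a joint): Angle of the quarter-turn fastener (rad): 0 open, 1.571 locked, growing clockwise seen from above, stops at both ends; starts at 0 to 0.2. It stays where it is left and takes about 0.1 N m to turn. Its cam tongue under the lid swings under the box's front rim; turned too early, it strikes the rim and the lid cannot shut.
- slot_centre (a point): Centre of the fastener's round steel head, 88 mm across, flush with the lid's top (black bezel 106 mm across, 1.5 mm proud); on the lid's mid-line, 175 mm from the hinge line. A straight slot runs through it: 32 mm wide, 72 long, 14 deep, dark flat floor, closed ends. The frame turns with the head: y along the slot, z out of the lid. Slot along the box's y when open, along its x when locked.
- slot_red_end (a point): Red end of the slot, on the top face, 36 mm from slot_centre towards the frame's -y: it stands on the box's right (-y) when open and towards the front edge (-x of the box) when locked.
- mug: Bystander: clear glass mug, 80 mm across, 90 mm high, beside the box. Origin: centre of its underside.
- reagent_bottle: Bystander: amber bottle, 58 mm across, 118 mm high, beside the box. Origin: centre of its underside.
- polishing_puck: Bystander: electrode polishing disc, 72 mm across, 15 mm high, beside the box. Origin: centre of its underside.
- dish_a: Bystander: white weighing dish, 46 x 46 x 11 mm, in front of the box. Origin: centre of its underside.
- dish_b: Bystander: a second white weighing dish, 46 x 46 x 11 mm, in front of the box. Origin: centre of its underside.
- vial: Bystander: clear capped vial, 27 mm across, 56 mm high, in front of the box. Origin: centre of its underside.
- screwdriver: Bystander: screwdriver with grey handle, 170 mm long, lying on the bench along the left side of the box. Its long axis is its x.

How it is judged:
By the outcome, as a careful person would: the job done as asked, in the order asked, and still so for the second after the job is handed in, with the robot touching nothing.
It also fails if it takes over 42 s, if anything falls off the work surface, if the arm or the gripper's body presses on something with over 40 N, if the wrist force passes 120 N, or if a joint passes its speed limit or range.

## Robot

A 7-joint arm with a two-finger parallel gripper is mounted at the origin on the work surface. World frame = base frame: x ahead of the robot, y to its left, z up, the work surface at z = 0. Lengths are in m, angles in rad, forces in N, time in s.
With the tool pointing down it reaches from about 0.4 to 0.85 m from the base axis. Payload 10.4 kg.
Tool frame: the origin (TCP) lies midway between the tips of the shut fingers; the grasp point (between the pads) lies 19 mm behind it; x points along the fingers, z is the direction in which the jaws open and shut, and the axes are right-handed (so a half turn about x gives the same grasp; the last joint's range is limited). The gripper opens to 87 mm and grips with 3 to 60 N. Pads are 19 mm wide; open, the fingers measure 117 mm over their backs; the gripper's body (75 mm by 190 mm) begins 51 mm behind the grasp point.
Start: joints at [-0.023, 0.332, -0.065, 1.46, 0.022, 1.35, -0.088], TCP at [0.625, 0, 0.223] pointing down, gripper open.
Joint ranges: [-2.6, 2.6], [-0.5, 2.12], [-1.47, 1.34], [0.16, 2.42], [-1.27, 4.41], [0.06, 2.06], [-2.6, 2.6]. Speed limits (rad/s): [2.22, 2.22, 2.79, 2.79, 3.14, 3.14, 3.14].

## Interface

Orientations are given as a unit quaternion [x, y, z, w].
In Python, from bench import read_state, camera, camera_params, close_job gives the robot as it stands.
- The arm moves only by the tool arm_command, never from a script. Its argument "targets" is a list of rows, each a list of 7 numbers: the closure in counts, from 0 (fully open) to 255 (shut), then the shift along the tool's x, y, z in mm, then the turn, a rotation vector about the tool's x, y, z in rad. A call has 1 to 10 rows; each row is the pose to reach, as a shift and turn from the pose commanded when the call began, along the tool's axes at that moment; what a row does not reach only later rows make up. A row lasts 1/10 s, in which the tool goes at most 50 mm and 8.59 degrees, less where a joint would pass 70% of its speed; a pose out of reach is approached as far as the arm can. A call with a gripper value outside its range is refused whole. The fingers move at their own pace and stop on an object; "newtons" is the grip in N (left out, the last holds). Time passes only in rows, so rows that repeat a pose let the fingers close. It gives the time, the measured TCP pose, the force and the opening at its end, in the units of the state.
- read_state(): the state, without advancing time (a new reading comes with each control period).
- camera(name): name is "scene" or "side" or "wrist"; returns the picture (400x640x3 uint8, red, green, blue); there is no depth.
- camera_params(name): a dict with "intrinsics" (3x3 intrinsics, pixels), "dist" ([k1, k2, p1, p2, k3] as OpenCV has them; the pictures are not rectified), "xyz" and "orientation" of the camera in the world; the wrist camera has in their place "mount" (4x4, takes a point from camera to tool coordinates, whose origin is the TCP and whose axes are the tool frame's). Camera axes: x right, y down, z forward; pixel columns grow to the right and rows downward; lengths in m; the calibration is good to about 2 mm. A picture is of the moment at which its call begins: read the wrist's pose just before it. camera_params takes no time and is no camera call.
- close_job(): hands the job in, once; it reports no verdict.
The state is a dict: "time": time; "joint_positions": joint angles; "joint_vel": joint speeds; "joint_torque": joint torques, N m; "ee_pos": TCP position; "eef_rot": TCP orientation; "ft_force": force on the tool from outside, world axes, zero at the start; "torque": the same for the moment, N m; "width": finger opening in m.
Only numpy, scipy, OpenCV 4.12 (cv2) and the standard library are available. Lean on these libraries where they do the work, as an engineer would, in place of code of your own. Each camera call takes 0.05 s, during which the arm holds its last target.

## Working session

There is one attempt and no reset: what is moved stays moved. The work goes in short steps, Python scripts to look and compute and a tool call to move; the robot and the scene stay as the last step left them, time stands still between calls to the robot, and variables do not carry over. Pictures are saved under pics/ and viewed, and the job is handed in when it is done.

Besides the shell and the picture viewer there is one more tool, called after "Call:" as name(argument=value, ...) on one line, values as JSON. arm_command: Moves the arm, as the interface text tells. Its arguments: {"type":"object","properties":{"targets":{"type":"array"},"newtons":{"type":"number"}},"required":["targets"]}

```bash
mkdir -p pics; ls; cat > h.py <<'E'
import numpy as np, cv2
from bench import read_state, camera, camera_params, close_job
from scipy.spatial.transform import Rotation as R
def save(n,f,img=None):
    im=camera(n) if img is None else img
    cv2.imwrite('pics/'+f,im[:,:,::-1]); return im
def campose(n,st=None):
    p=camera_params(n); K=np.array(p['intrinsics']);d=np.array(p['dist'])
    if 'mount' in p:
        M=np.array(p['mount']); T=np.eye(4);T[:3,:3]=R.from_quat(st['eef_rot']).as_matrix();T[:3,3]=st['ee_pos']
        W=T@M; return K,d,W[:3,:3],W[:3,3]
    o=np.array(p['orientation']); Rm=R.from_quat(o).as_matrix() if o.size==4 else o.reshape(3,3)
    return K,d,Rm,np.array(p['xyz'])
def ray(cp,uv):
    K,d,Rm,t=cp; q=cv2.undistortPoints(np.array([[uv]],float),K,d)[0,0]
    v=Rm@np.array([q[0],q[1],1]); return t,v/np.linalg.norm(v)
def onplane(cp,uv,z):
    t,v=ray(cp,uv); return t+v*(z-t[2])/v[2]
def tri(rays):
    A=np.zeros((3,3));b=np.zeros(3)
    for t,v in rays:
        P=np.eye(3)-np.outer(v,v);A+=P;b+=P@t
    x=np.linalg.solve(A,b); return x,[np.linalg.norm((np.eye(3)-np.outer(v,v))@(x-t)) for t,v in rays]
def proj(cp,X):
    K,d,Rm,t=cp; return cv2.projectPoints((np.atleast_2d(X)-t)@Rm,np.zeros(3),np.zeros(3),K,d)[0][:,0]
E
python3 - <<'E'
from h import *
s=read_state(); print(s)
for n in ('scene','side','wrist'):
    save(n,n+'0.png'); print(n,camera_params(n))
E
```

```text
pics
{'time': 0.0, 'joint_positions': array([-0.02263001,  0.33287683, -0.06469806,  1.46093805,  0.02161024,
        1.34989716, -0.0884913 ]), 'joint_vel': array([-0.00133784,  0.00032104,  0.00094676,  0.00129624, -0.0017448 ,
       -0.00130287, -0.00010174]), 'joint_torque': array([-1.20520472e-04, -6.23245955e+01,  2.44190963e-02, -3.89891267e+01,
       -6.13984605e-02,  3.97891912e-02,  1.87085252e-04]), 'ee_pos': array([6.24614210e-01, 8.18448542e-06, 2.21752405e-01]), 'eef_rot': array([-4.82713372e-05,  7.07609162e-01, -5.80481341e-06,  7.06604041e-01]), 'ft_force': array([0.26095485, 0.0828456 , 0.4066837 ]), 'torque': array([-0.03674946, -0.02329563, -0.01624528]), 'width': 0.08713717379767692}
scene {'intrinsics': array([[500.93957759,   0.        , 317.56821838],
       [  0.        , 500.93957759, 194.98051455],
       [  0.        ,   0.        ,   1.        ]]), 'dist': array([-0.15356839,  0.        ,  0.        ,  0.        ,  0.        ]), 'xyz': array([0.5290986 , 0.40597609, 1.20979961]), 'orientation': array([-0.05425374,  0.98611345, -0.15688714,  0.00481863])
[... 298 characters left out ...]
  0.93757595]), 'orientation': array([-0.6456332 ,  0.67245456, -0.257764  ,  0.25400857])}
wrist {'intrinsics': array([[301.75759529,   0.        , 321.09704847],
       [  0.        , 301.75759529, 202.02387037],
       [  0.        ,   0.        ,   1.        ]]), 'dist': array([-0.02095788,  0.        ,  0.        ,  0.        ,  0.        ]), 'mount': array([[-8.52997327e-05, -3.03843635e-01,  9.52721910e-01,
        -1.63326153e-01],
       [-9.73330142e-04, -9.52721437e-01, -3.03843571e-01,
         8.42097102e-02],
       [ 9.99999523e-01, -9.53230728e-04, -2.14473284e-04,
         8.05893549e-04],
       [ 0.00000000e+00,  0.00000000e+00,  0.00000000e+00,
         1.00000000e+00]])}
```

View pics/scene0.png

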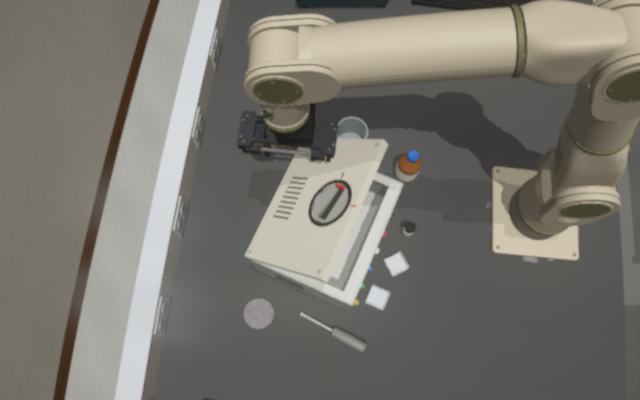

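View pics/side0.png

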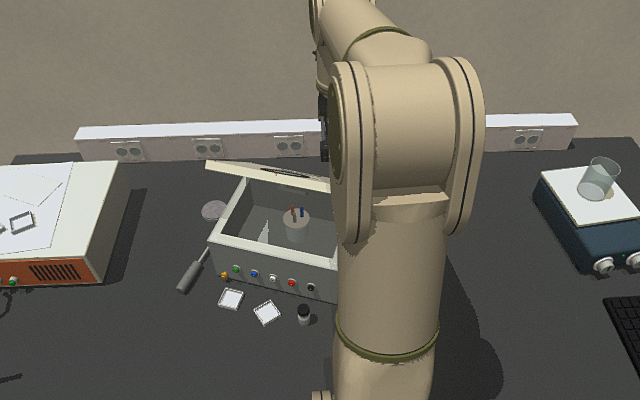

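View pics/wrist0.png

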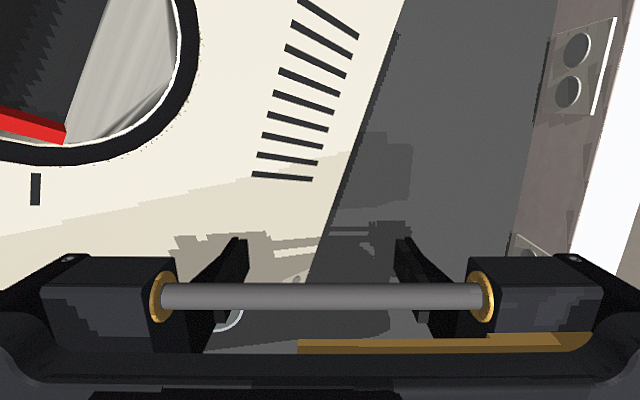

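```bash
python3 - <<'E'
import cv2
i=cv2.imread('pics/scene0.png')[110:320,220:430]
cv2.imwrite('pics/scene0z.png',cv2.resize(i,None,fx=2.85,fy=2.85,interpolation=cv2.INTER_CUBIC))
E
```

```text
(no output)
```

View pics/scene0z.png

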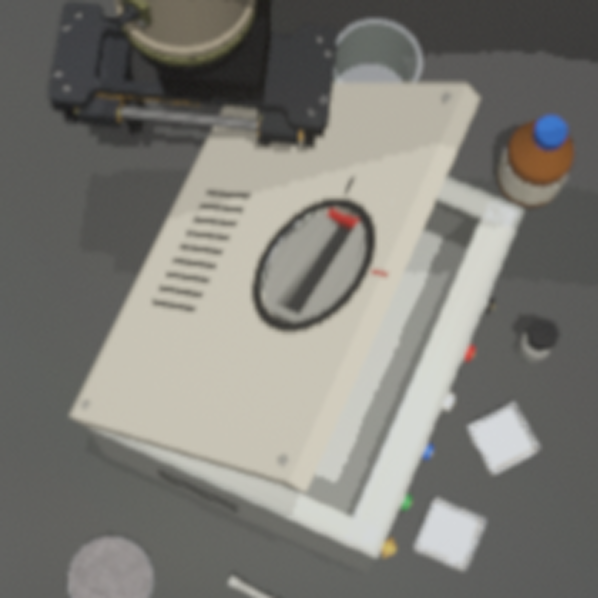

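```bash
python3 - <<'E'
from h import *
cp=campose('scene'); f=2.85
px=lambda u,v:(220+(u+.5)/f-.5,110+(v+.5)/f-.5)
FR=onplane(cp,px(523,207),.14);FL=onplane(cp,px(375,553),.14)
print(FR,FL,np.linalg.norm(FR-FL))
y=(FL-FR)/np.linalg.norm(FL-FR); x=np.array([y[1],-y[0],0]); yaw=np.arctan2(x[1],x[0]); print('yaw',yaw,x,y)
M=(FR+FL)/2; C=M+.12*x; C[2]=0; print('C',C)
H=C+.12*x+[0,0,.14]
# lid corner: H + y*s*.15 + 0.24*(-x cos a + z sin a) + .018*(x sin a + z cos a)
def lid(a,d,s,t=.018):
    n=np.array([0,0,1.]); return H+y*s+d*(-x*np.cos(a)+n*np.sin(a))+t*(x*np.sin(a)+n*np.cos(a))
obs={'FR':(467,85),'FL':(295,480),'BL':(70,415)}
for a in np.arange(.3,.8,.05):
    q=proj(cp,[lid(a,.24,-.15),lid(a,.24,.15),lid(a,0,.15),lid(a,.175,0)])
    print(round(a,2),(( q+.5-[220,110])*f-.5).round(0).tolist())
cs=campose('side')
for a in (.3,.4,.5,.6,.7): print(a,proj(cs,[lid(a,.24,-.15),lid(a,.24,.15)]).round().tolist())
E
```

```text
[0.36835054 0.00655263 0.14      ] [0.46190145 0.29091387 0.14      ] 0.29935445767522617
yaw -0.3178330024062894 [ 0.94991485 -0.31250883  0.        ] [0.31250883 0.94991485 0.        ]
C [0.52911578 0.11123219 0.        ]
0.3 [[523.0, 159.0], [363.0, 531.0], [76.0, 414.0], [365.0, 309.0]]
0.35 [[520.0, 151.0], [357.0, 526.0], [75.0, 413.0], [361.0, 305.0]]
0.4 [[516.0, 142.0], [351.0, 521.0], [74.0, 413.0], [357.0, 299.0]]
0.45 [[511.0, 134.0], [344.0, 515.0], [73.0, 413.0], [352.0, 294.0]]
0.5 [[505.0, 125.0], [336.0, 509.0], [72.0, 412.0], [346.0, 288.0]]
0.55 [[498.0, 116.0], [327.0, 503.0], [72.0, 412.0], [340.0, 283.0]]
0.6 [[491.0, 106.0], [318.0, 496.0], [71.0, 412.0], [333.0, 277.0]]
0.65 [[482.0, 97.0], [307.0, 489.0], [70.0, 411.0], [326.0, 271.0]]
0.7 [[473.0, 87.0], [295.0, 482.0], [69.0, 411.0], [318.0, 264.0]]
0.75 [[463.0, 77.0], [283.0, 474.0], [69.0, 411.0], [310.0, 258.0]]
0.3 [[343.0, 238.0], [203.0, 208.0]]
0.4 [[344.0, 227.0], [203.0, 197.0]]
0.5 [[346.0, 216.0], [204.0, 186.0]]
0.6 [[348.0, 204.0], [205.0, 175.0]]
0.7 [[350.0, 191.0], [207.0, 163.0]]
```

Call:
arm_command(targets=[[255,-45,0,0,0,0,0],[255,-90,0,0,0,0,0],[255,-135,0,0,-0.05,0,0],[255,-150,20,-10,-0.2,0,0],[255,-150,50,-25,-0.34,0,0],[255,-150,80,-40,-0.48,0,0],[255,-150,110,-55,-0.62,0,0],[255,-150,140,-70,-0.76,0,0],[255,-150,170,-85,-0.9,0,0],[255,-150,197,-100,-1.04,0,0]])

```text
time: 1.15
ee_pos: [0.524, 0.1985, 0.3724]
eef_rot: [-0.353, 0.613, 0.353, 0.612]
ft_force: [0.7, -0.4, 0.1]
width: 0.0153
```

```bash
python3 - <<'E'
from h import *
s=read_state(); print(s['time'],s['ee_pos'],R.from_quat(s['eef_rot']).as_matrix().round(3).tolist(),s['ft_force'],s['width'])
save('scene','scene1.png');save('wrist','wrist1.png')
E
```

```text
1.15 [0.52403433 0.19845766 0.3723882 ] [[-0.0, -0.866, 0.501], [-0.0, 0.501, 0.866], [-1.0, 0.0, -0.0]] [ 0.6944145  -0.36007246  0.14489034] 0.015322522352381383
```

View pics/scene1.png

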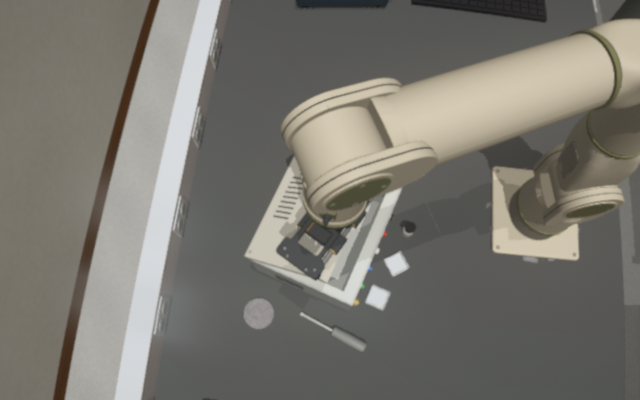

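View pics/wrist1.png

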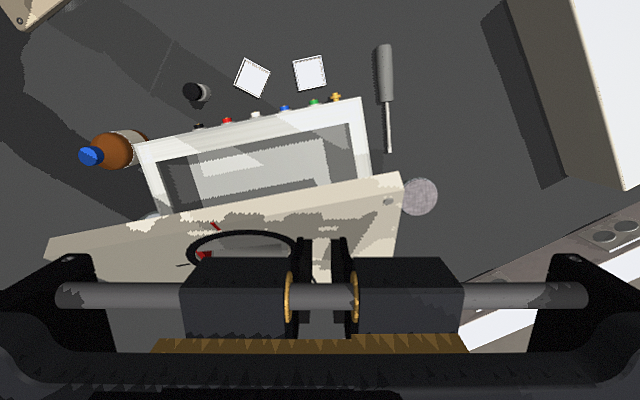

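```bash
cat >> h.py <<'E'
yaw=-0.3178; bx=np.array([np.cos(yaw),np.sin(yaw),0]); by=np.array([-np.sin(yaw),np.cos(yaw),0]); bz=np.array([0,0,1.])
C=np.array([.5291,.1112,0]); H=C+.12*bx+.14*bz
def lid(a,d,s,t=.018): return H+by*s+d*(-bx*np.cos(a)+bz*np.sin(a))+t*(bx*np.sin(a)+bz*np.cos(a))
E
python3 - <<'E'
from h import *
s=read_state(); cp=campose('wrist',s)
print(proj(cp,[C-.12*bx+.15*by+.14*bz,C-.12*bx-.15*by+.14*bz]).round(1))
for a in (.6,.65,.7,.75): print(a,proj(cp,[lid(a,.24,.15),lid(a,.24,-.15),lid(a,.175,0)]).round(1).tolist())
i=cv2.imread('pics/wrist1.png')[80:290,30:430]
cv2.imwrite('pics/wrist1z.png',cv2.resize(i,None,fx=2,fy=2))
E
```

```text
[[358.8  94.8]
 [132.4 144.4]]
0.6 [[391.6, 154.3], [55.0, 223.0], [243.4, 230.5]]
0.65 [[395.4, 165.6], [50.3, 235.1], [243.4, 238.3]]
0.7 [[399.5, 178.0], [46.0, 248.0], [243.6, 246.6]]
0.75 [[403.7, 191.4], [42.3, 261.7], [244.0, 255.2]]
```

View pics/wrist1z.png

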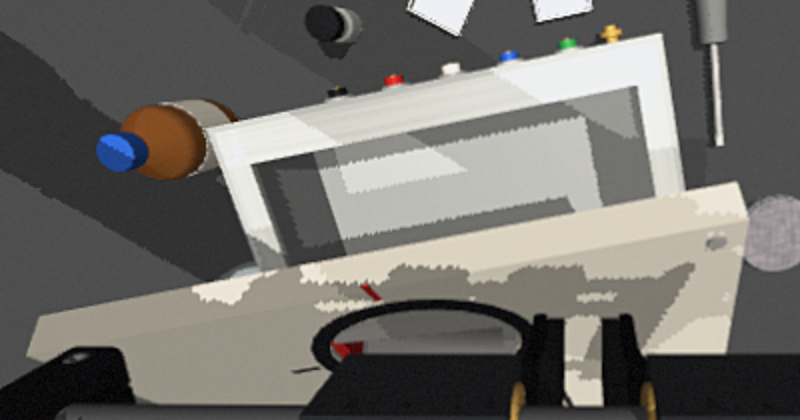

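Call:
arm_command(targets=[[255,15,0,0,-0.1,0,0],[255,35,0,0,-0.213,0,0],[255,45,0,0,-0.213,0,0],[255,50,0,0,-0.213,0,0]])

```text
time: 1.65
ee_pos: [0.5249, 0.1964, 0.3215]
eef_rot: [-0.413, 0.574, 0.413, 0.573]
ft_force: [0.6, -0.3, 0.4]
width: 0.0006
```

```bash
python3 - <<'E'
from h import *
s=read_state(); print(s['time'],s['ee_pos'],R.from_quat(s['eef_rot']).as_matrix().round(3).tolist(),s['ft_force'],s['width'])
d=s['ee_pos']-C; print('box', d@bx,d@by,d[2])
save('wrist','wrist2.png')
E
```

```text
1.65 [0.52488382 0.19640035 0.3215111 ] [[-0.001, -0.949, 0.317], [-0.001, 0.317, 0.949], [-1.0, 0.001, -0.001]] [ 0.56454731 -0.34497673  0.4006975 ] 0.0005880568514382122
box -0.030628245011918374 0.07961649459884086 0.3215111029558055
```

View pics/wrist2.png

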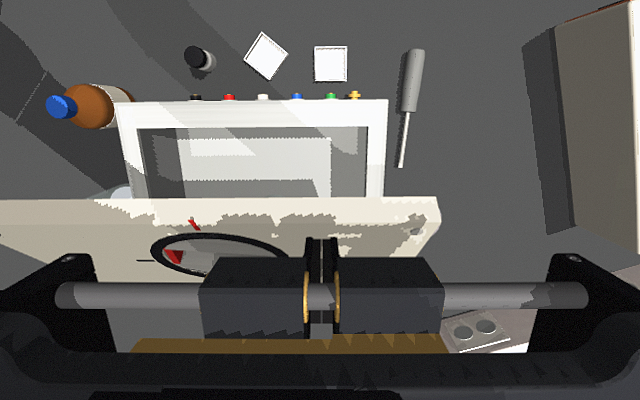

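Call:
arm_command(targets=[[255,4,0,0,0,0,0],[255,8,0,0,0,0,0],[255,12,0,0,0,0,0],[255,15,0,0,0,0,0],[255,18,0,0,0,0,0],[255,21,0,0,0,0,0]])

```text
time: 2.3
ee_pos: [0.5253, 0.1971, 0.3019]
eef_rot: [-0.415, 0.572, 0.414, 0.573]
ft_force: [1.0, -1.0, 3.3]
width: 0.0003
```

Call:
arm_command(targets=[[255,3.3,3.1,0,0,0,0],[255,6.6,6.2,0,0,0,0],[255,10,9.2,0,0,0,0],[255,13.4,12.2,0,0,0,0],[255,16.8,15,0,0,0,0],[255,20.4,17.8,0,0,0,0],[255,24,20.5,0,0,0,0],[255,27.6,23.2,0,0,0,0],[255,31.3,25.8,0,0,0,0],[255,35,28.3,0,0,0,0]])

```text
time: 3.3
ee_pos: [0.4978, 0.206, 0.2662]
eef_rot: [-0.415, 0.573, 0.415, 0.573]
ft_force: [0.0, -0.1, 2.3]
width: 0.0008
```

```bash
python3 - <<'E'
from h import *
s=read_state(); print(s['time'],s['ee_pos'],s['ft_force'])
d=s['ee_pos']-C; print('box', d@bx,d@by,d[2])
save('wrist','wrist3.png');save('side','side3.png')
E
```

```text
3.3 [0.49782593 0.20597209 0.26624345] [ 0.02694784 -0.06862143  2.28227956]
box -0.05932217340401233 0.08025394481768525 0.26624344822181295
```

View pics/wrist3.png

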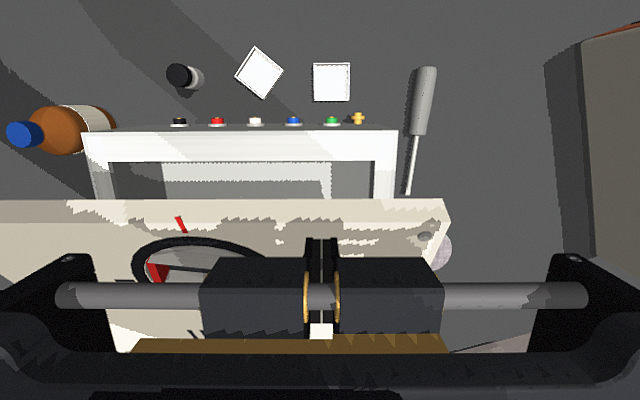

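View pics/side3.png

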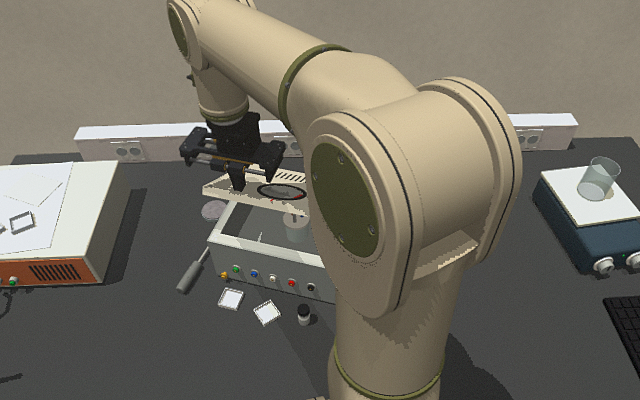

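Call:
arm_command(targets=[[255,3.8,2.4,0,0,0,0],[255,7.7,4.7,0,0,0,0],[255,11.6,7,0,0,0,0],[255,15.5,9.2,0,0,0,0],[255,19.5,11.4,0,0,0,0],[255,23.5,13.5,0,0,0,0],[255,27.6,15.5,0,0,0,0],[255,31.7,17.3,0,0,0,0],[255,35.8,19.1,0,0,0,0],[255,40,20.8,0,0,0,0]])

```text
time: 4.4
ee_pos: [0.4782, 0.2125, 0.2262]
eef_rot: [-0.415, 0.573, 0.415, 0.573]
ft_force: [0.5, -0.4, 2.7]
width: 0.0009
```

Call:
arm_command(targets=[[255,4.3,1.6,0,0,0,0],[255,8.5,3,0,0,0,0],[255,12.8,4.5,0,0,0,0],[255,17.1,6,0,0,0,0],[255,21.4,7.3,0,0,0,0],[255,25.7,8.5,0,0,0,0],[255,30,9.6,0,0,0,0],[255,34.3,10.7,0,0,0,0],[255,38.8,11.6,0,0,0,0],[255,43.3,12.5,0,0,0,0]])

```text
time: 5.4
ee_pos: [0.4664, 0.2163, 0.1829]
eef_rot: [-0.415, 0.573, 0.415, 0.573]
ft_force: [-1.4, -0.8, 2.8]
width: 0.0005
```

```bash
python3 - <<'E'
from h import *
s=read_state(); print(s['time'],s['ee_pos'],s['ft_force'])
d=s['ee_pos']-C; print('box', d@bx,d@by,d[2])
save('wrist','wrist4.png')
E
```

```text
5.4 [0.46641019 0.21634458 0.18286457] [-1.39717845 -0.81967408  2.75361249]
box -0.0924059446372861 0.08029032552318412 0.1828645749216557
```

View pics/wrist4.png

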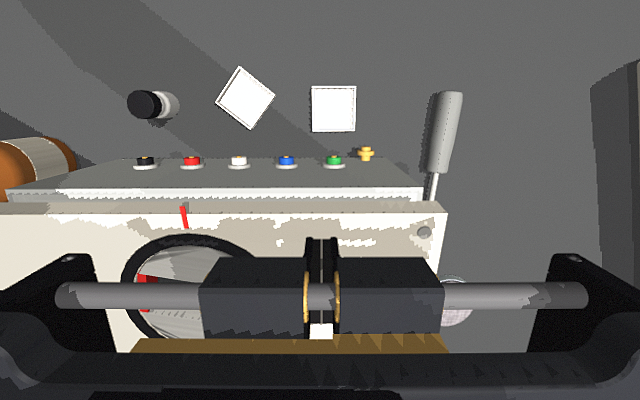

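Call:
arm_command(targets=[[255,2,0.4,0,0,0,0],[255,4,0.8,0,0,0,0],[255,6,1.1,0,0,0,0],[255,8,1.5,0,0,0,0],[255,10,1.7,0,0,0,0],[255,12,2,0,0,0,0],[255,14,2.2,0,0,0,0],[255,16,2.4,0,0,0,0],[255,17.5,2.5,0,0,0,0],[255,19,2.6,0,0,0,0]])

```text
time: 6.45
ee_pos: [0.464, 0.2171, 0.1641]
eef_rot: [-0.415, 0.573, 0.415, 0.573]
ft_force: [-1.0, -0.8, 1.1]
width: 0.0001
```

Call:
arm_command(targets=[[255,1,0,0,0,0,0],[255,2,0.1,0,0,0,0],[255,3,0.1,0,0,0,0],[255,4,0.1,0,0,0,0],[255,4.5,0.1,0,0,0,0]])

```text
time: 6.95
ee_pos: [0.4639, 0.2172, 0.1597]
eef_rot: [-0.415, 0.573, 0.415, 0.573]
ft_force: [-0.9, 0.5, 0.8]
width: 0.0005
```

Call:
arm_command(targets=[[255,0.5,0,0,0,0,0],[255,1,0,0,0,0,0],[255,1.5,0,0,0,0,0],[255,2,0,0,0,0,0]])

```text
time: 7.35
ee_pos: [0.464, 0.2172, 0.1584]
eef_rot: [-0.415, 0.573, 0.415, 0.573]
ft_force: [-4.5, -1.1, 11.9]
width: 0.0004
```

Call:
arm_command(targets=[[255,0.5,0,0,0,0,0],[255,1,0,0,0,0,0],[255,1.5,0,0,0,0,0]])

```text
time: 7.65
ee_pos: [0.4641, 0.2172, 0.1583]
eef_rot: [-0.415, 0.573, 0.414, 0.573]
ft_force: [-10.0, -4.3, 25.5]
width: 0.0005
```

Call:
arm_command(targets=[[255,-8,0,0,0,0,0],[255,-30,0,0,0,0,0],[167,-60,-20,-15,0,0,0],[167,-85,-50,-45,0,0,0],[167,-90,-80,-70,0,0,0],[167,-90,-95,-80,0,0,0],[167,-90,-95,-80,0,0,0]])

```text
time: 8.35
ee_pos: [0.5304, 0.1085, 0.2458]
eef_rot: [-0.413, 0.574, 0.413, 0.574]
ft_force: [0.3, 0.8, -0.3]
width: 0.028
```

```bash
python3 - <<'E'
from h import *
s=read_state(); print(s['time'],s['ee_pos'],R.from_quat(s['eef_rot']).as_matrix().round(3).tolist(),s['ft_force'],s['width'])
save('wrist','wrist5.png');save('side','side5.png')
cp=campose('wrist',s)
print(proj(cp,[C-.055*bx+.158*bz, C-.12*bx+.15*by+.158*bz, C-.12*bx-.15*by+.158*bz]))
E
```

```text
8.35 [0.53040796 0.10847834 0.24576814] [[-0.0, -0.948, 0.317], [-0.001, 0.317, 0.948], [-1.0, -0.0, -0.001]] [ 0.34887826  0.81122485 -0.32824506] 0.028002418942499382
[[323.0039559  139.38322463]
 [519.14685957  52.64397232]
 [126.76910901  55.07843713]]
```

View pics/wrist5.png

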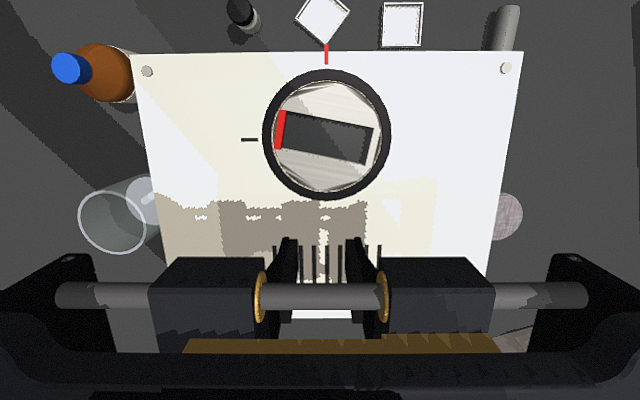

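View pics/side5.png

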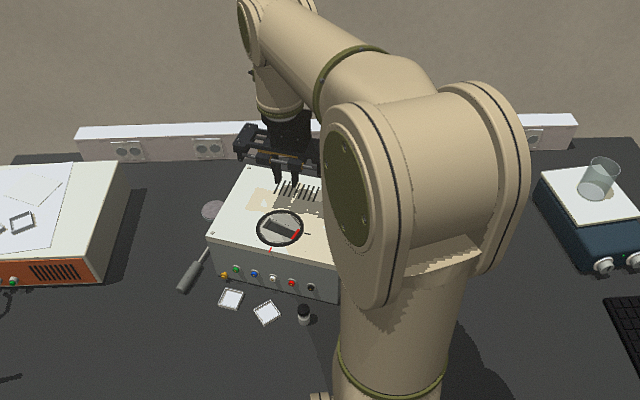

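```bash
python3 - <<'E'
from h import *
s=read_state(); cp=campose('wrist',s)
im=cv2.imread('pics/wrist5.png')
b,g,r=[im[:,:,k].astype(int) for k in range(3)]
box=np.zeros(r.shape,bool); box[60:205,255:400]=1
dark=((r<70)&(g<70)&(b<70)&box).astype(np.uint8)
red=((r>150)&(g<80)&box)
yy,xx=np.nonzero(red); k=yy>100; print('red px',xx[k].mean(),yy[k].mean())
cn,_=cv2.findContours(dark,cv2.RETR_CCOMP,cv2.CHAIN_APPROX_NONE)
for c in sorted(cn,key=cv2.contourArea)[-4:]:
    W=np.array([onplane(cp,p[0],.158) for p in c]); 
    L=np.c_[(W-C)@bx,(W-C)@by]*1000
    print(cv2.contourArea(c),cv2.minAreaRect(L.astype(np.float32)), cv2.fitEllipse(L.astype(np.float32)))
R_=(onplane(cp,(xx[k].mean(),yy[k].mean()),.158)-C); print('red',R_@bx,R_@by)
for p in [(133,54),(522,51)]:
    W=onplane(cp,p,.158)-C; print(W@bx,W@by)
E
```

```text
red px 279.40287769784175 128.9496402877698
7.0 ((-72.41824340820312, -0.5904370546340942), (2.2426235675811768, 2.3129093647003174), 44.06790542602539) ((-72.63447570800781, -0.5898273587226868), (2.3392183780670166, 3.0867409706115723), 0.1034323200583458)
1906.5 ((-58.955596923828125, 5.66351318359375), (70.48851776123047, 30.256738662719727), 78.99530792236328) ((-59.670536041259766, 4.646312236785889), (30.82257080078125, 86.96634674072266), 169.01937866210938)
10001.0 ((-58.30731964111328, 4.924915313720703), (91.66047668457031, 91.58453369140625), 47.69222640991211) ((-58.2672119140625, 5.149684906005859), (91.35516357421875, 91.93528747558594), 5.768199920654297)
13087.5 ((-58.566253662109375, 5.0886077880859375), (105.07545471191406, 105.11671447753906), 19.81016731262207) ((-58.598175048828125, 5.193869113922119), (104.65914916992188, 104.79570007324219), 120.26004791259766)
red -0.06621202751628733 -0.03275314754929785
-0.12274935090473368 -0.14262509624890674
-0.12472735428111185 0.15440582928923136
```

Call:
arm_command(targets=[[167,10,20,2,0.06,0,0],[167,30,40,5,0.13,0,0],[167,50,60.5,7.3,0.19,0,0],[167,68,60.5,7.3,0.19,0,0],[167,68,60.5,7.3,0.19,0,0]])

```text
time: 8.95
ee_pos: [0.4715, 0.1384, 0.1761]
eef_rot: [-0.359, 0.61, 0.36, 0.608]
ft_force: [0.3, -0.1, -0.2]
width: 0.0302
```

```bash
python3 - <<'E'
from h import *
s=read_state(); print(s['time'],s['ee_pos'],R.from_quat(s['eef_rot']).as_matrix().round(3).tolist(),s['ft_force'],s['torque'],s['width'])
print('target',C-.0585*bx+.0051*by)
im=save('wrist','wrist6.png');save('side','side6.png');save('scene','scene6.png')
cv2.imwrite('pics/wrist6z.png',cv2.resize(im[180:360,200:460,::-1],None,fx=3,fy=3,interpolation=cv2.INTER_CUBIC))
E
```

```text
8.95 [0.47153143 0.13844572 0.17606345] [[-0.004, -0.875, 0.483], [-0.001, 0.483, 0.875], [-1.0, 0.003, -0.003]] [ 0.25880574 -0.10219416 -0.19760903] [ 0.04079709 -0.07264006  0.00123853] 0.0302121626533664
target [0.47512301 0.13432455 0.        ]
```

View pics/wrist6z.png

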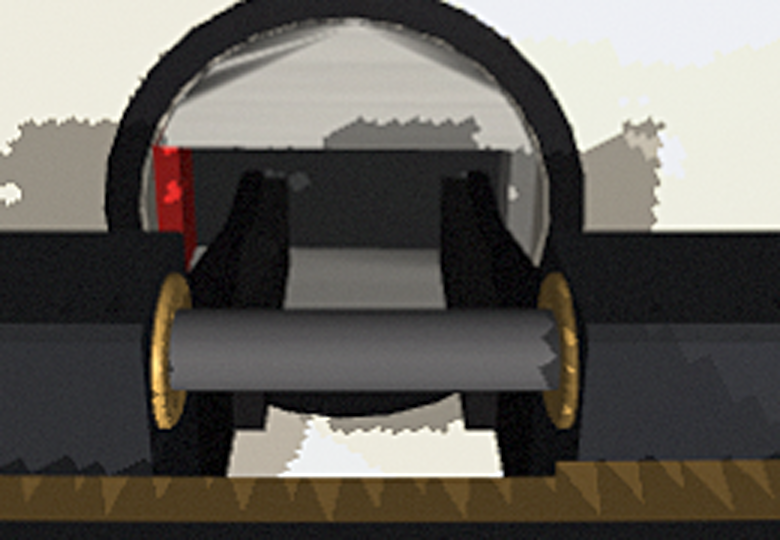

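View pics/side6.png

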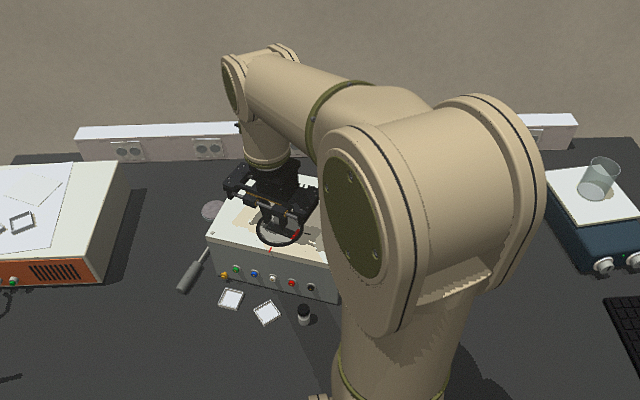

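```bash
python3 - <<'E'
from h import *
s=read_state(); print(s['time'],s['ee_pos'],R.from_quat(s['eef_rot']).as_matrix().round(4).tolist(),s['joint_vel'])
cp=campose('wrist',s)
im=save('wrist','wrist7.png').astype(int)
# slot corners/edges: project expected slot center and tip positions
T=R.from_quat(s['eef_rot']).as_matrix()
print('tcp',proj(cp,s['ee_pos']))
d=C-.0585*bx+.0051*by+.158*bz-s['ee_pos']; print('target in tool mm',(T.T@d*1000).round(1))
for p in [(200+160/3,180+149/3),(200+515/3,180+149/3),(200+195/3,180+248/3),(200+180/3,180+190/3)]:
    print(p,(T.T@(onplane(cp,p,.158)-s['ee_pos'])*1000).round(1),(T.T@(onplane(cp,p,.144)-s['ee_pos'])*1000).round(1))
E
```

```text
9.1 [0.47428048 0.13794889 0.17910359] [[0.0009, -0.8743, 0.4853], [0.0004, 0.4853, 0.8743], [-1.0, -0.0006, 0.0008]] [ 0.00641167 -0.00272561  0.00475383 -0.01162766  0.0016591  -0.00215533
  0.0007362 ]
tcp [[320.25072718 251.71949192]]
target in tool mm [21.1 -2.5 -2.8]
(253.33333333333334, 229.66666666666666) [ 21.1   5.4 -44.3] [ 35.1  -0.5 -47.7]
(371.66666666666663, 229.66666666666666) [21.1  5.3 34. ] [35.1 -0.6 36.5]
(265.0, 262.6666666666667) [ 21.1 -19.1 -38. ] [ 35.1 -26.9 -41. ]
(260.0, 243.33333333333334) [ 21.1  -4.5 -40.5] [ 35.1 -11.2 -43.7]
```

```bash
python3 - <<'E'
import cv2
im=cv2.imread('pics/wrist7.png')
cv2.imwrite('pics/wrist7z.png',cv2.resize(im[180:340,230:410],None,fx=4,fy=3.7,interpolation=cv2.INTER_CUBIC))
E
```

```text
(no output)
```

View pics/wrist7z.png

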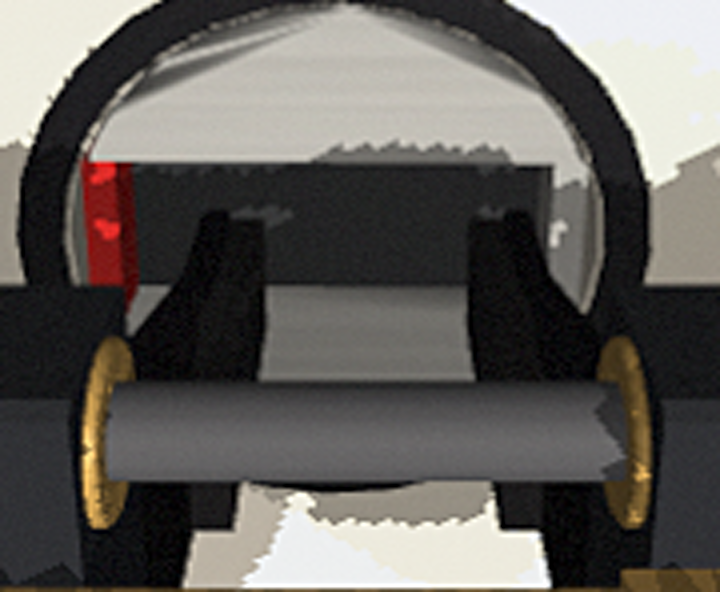

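```bash
python3 - <<'E'
from h import *
s=read_state(); cp=campose('wrist',s); print(s['time'],s['ee_pos'])
T=R.from_quat(s['eef_rot']).as_matrix()
f=lambda u,v,z:(T.T@(onplane(cp,(230+u/4,180+v/3.7),z)-s['ee_pos'])*1000).round(1)
print('+y top',f(300,163,.158),'-y floor',f(350,284,.144))
print('left outer',f(85,163,.158),'left inner floor',f(135,200,.144),f(135,200,.158),'right floor',f(552,200,.144),'right top',f(597,200,.158), f(552,163,.158))
# bezel: outer ellipse extremes
print('bezel left/right',f(20,230,.1595),f(650,230,.1595))
E
```

```text
9.15 [0.47453436 0.13779499 0.17927912]
+y top [ 21.3   9.3 -10.1] -y floor [ 35.3 -22.1  -2.2]
left outer [ 21.2   9.4 -45.4] left inner floor [ 35.2  -4.  -40.5] [ 21.2   2.2 -37.6] right floor [35.3 -4.1 34.1] right top [21.3  2.1 39.2] [21.3  9.3 31.4]
bezel left/right [ 19.7  -3.  -56.9] [19.8 -3.1 48.1]
```

```bash
python3 - <<'E'
from h import *
from scipy.optimize import least_squares
s=read_state(); cp=campose('wrist',s); print(s['time'],s['ee_pos'],s['joint_vel'].round(4))
im=save('wrist','wrist8.png').astype(int)
T=R.from_quat(s['eef_rot']).as_matrix()
g=im.max(2)
pts=[];inn=[]
for u in range(245,390,4):
    col=g[120:228,u]; dk=np.nonzero(col<70)[0]
    if len(dk)==0: continue
    v=dk[0]
    pts.append(T.T@(onplane(cp,(u,120+v-.5),.1595)-s['ee_pos'])*1000)
P=np.array(pts)[:,1:]; 
r=least_squares(lambda q:np.hypot(P[:,0]-q[0],P[:,1]-q[1])-q[2],[0,0,53],loss='soft_l1'); print(r.x,np.abs(r.fun).max(),len(P))
r=least_squares(lambda q:np.hypot(P[:,0]-q[0],P[:,1]-q[1])-53,[0,0],loss='soft_l1'); print(r.x,r.fun.round(1))
for v in (212,216):
  row=im[v,240:400]; print(v,''.join('r' if p[0]>130 and p[1]<80 else ('#' if p.max()<75 else '.') for p in row))
for u in (315,322,330): print(u,g[215:275,u].tolist())
E
```

```text
9.15 [0.47453436 0.13779499 0.17927912] [ 0.0064 -0.0015  0.0047 -0.0025  0.0008 -0.0017 -0.0012]
[-54.17459111 -72.96660626 135.15078363] 21.514573481216587 37
[ 22.64213089 -23.69193926] [  1.    2.2   2.5   0.3   0.3  -1.3   0.    0.4   0.2   0.2  -0.3  -1.2
   0.2 -27.8 -26.2   1.1   0.7 -21.7 -20.2 -18.9 -17.1 -15.7   6.2   8.
  11.2  -9.   -7.3  12.8  -3.6  -1.6   0.2   2.3   4.6   6.9   9.5  12.4
  16.3]
212 ##############.......................................................................................................................#############..............
216 ###########..........................................................................................................................#.#############............
315 [193, 197, 201, 180, 129, 104, 113, 111, 73, 29, 36, 37, 34, 35, 35, 34, 36, 35, 36, 36, 33, 36, 36, 34, 36, 36, 37, 33, 37, 39, 34, 34, 39, 36, 34, 33, 37, 37, 36, 35, 31, 34, 76, 93, 93, 99, 107, 110, 113, 112, 112, 115, 115, 110, 109, 109, 109, 111, 109, 113]
322 [193, 197, 178, 150, 135, 109, 114, 108, 71, 33, 37, 34, 38, 36, 36, 36, 35, 34, 33, 37, 35, 41, 39, 34, 36, 36, 36, 41, 37, 38, 40, 35, 38, 36, 31, 38, 35, 33, 36, 33, 30, 36, 71, 87, 92, 97, 103, 111, 114, 114, 112, 114, 112, 110, 108, 110, 110, 110, 110, 113]
330 [191, 195, 199, 203, 163, 100, 107, 119, 87, 23, 39, 31, 37, 36, 36, 34, 40, 37, 34, 33, 35, 39, 41, 38, 36, 34, 37, 37, 35, 38, 31, 38, 39, 30, 37, 35, 34, 37, 36, 37, 32, 34, 69, 87, 86, 93, 98, 106, 109, 114, 115, 112, 113, 110, 109, 107, 111, 112, 110, 115]
```

```bash
python3 - <<'E'
from h import *
from scipy.optimize import least_squares
s=read_state(); cp=campose('wrist',s)
im=cv2.imread('pics/wrist8.png'); g=im.max(2).astype(int)
T=R.from_quat(s['eef_rot']).as_matrix()
out=[];inn=[]
for u in range(262,382,3):
    v=214
    while v>100 and g[v,u]>=70: v-=1
    w=v
    while w>100 and g[w,u]<70: w-=1
    if v<213: inn.append(T.T@(onplane(cp,(u,v+.5),.1595)-s['ee_pos'])*1000)
    out.append(T.T@(onplane(cp,(u,w+.5),.1595)-s['ee_pos'])*1000)
for P,r0 in ((np.array(inn)[:,1:],44),(np.array(out)[:,1:],53)):
  r=least_squares(lambda q:np.hypot(P[:,0]-q[0],P[:,1]-q[1])-r0,[0,0],loss='soft_l1'); print(r.x,r.fun.round(1).tolist())
  r=least_squares(lambda q:np.hypot(P[:,0]-q[0],P[:,1]-q[1])-q[2],[0,0,r0],loss='soft_l1'); print(r.x)
E
```

```text
[-4.44241643 -4.45907904] [-1.4, -2.0, 0.8, 0.6, 0.5, 0.6, 0.2, -1.2, 0.3, 0.3, 0.3, -0.3, -0.7, 0.2, -0.1, -0.9, 0.2, 0.2, 0.2, 0.3, -0.1, 0.1, -0.1, 0.3, 0.2, -0.4, 0.3, -0.2, 0.1, -0.1, -0.2, -0.1, 0.1, -0.1, -0.5, 0.1, 0.1]
[-3.56979415 -4.3417825  43.20011379]
[-6.04827502 -4.53493735] [-8.6, -8.6, 0.1, -0.3, 0.5, 0.2, 0.0, -8.2, 0.5, 0.5, 0.1, 0.2, 0.5, 0.2, -0.0, 0.5, -0.3, 0.3, 0.4, 0.5, -0.0, 0.2, -0.1, 0.3, 0.1, -0.1, -0.1, -0.1, 0.0, -0.4, -0.1, 0.2, -0.4, 0.1, -0.3, -0.1, -0.3, -0.3, -0.2, -0.3]
[-1.63985851 -3.7154917  48.86810507]
```

Call:
arm_command(targets=[[167,0,-5,-4,0,0,0],[167,5,-5,-4,0,0,0],[167,12,-5,-4,0,0,0],[167,17,-5,-4,0,0,0],[167,20,-5,-4,0,0,0],[167,23,-5,-4,0,0,0],[167,25,-5,-4,0,0,0]])

```text
time: 9.9
ee_pos: [0.4763, 0.1314, 0.153]
eef_rot: [-0.358, 0.61, 0.358, 0.61]
ft_force: [-0.5, 0.4, 0.4]
width: 0.0298
```

```bash
python3 - <<'E'
from h import *
im=save('wrist','wrist9.png')
s=read_state(); print(s['time'],s['ee_pos'],s['ft_force'],s['torque'],s['width'])
cv2.imwrite('pics/wrist9z.png',cv2.resize(im[180:340,230:410,::-1],None,fx=4,fy=3.7,interpolation=cv2.INTER_CUBIC))
E
```

```text
9.95 [0.47628102 0.13133233 0.15278329] [-0.51980733  0.60591786 -1.05161563] [ 0.06788794 -0.02324807  0.03525576] 0.030094908610439515
```

View pics/wrist9z.png

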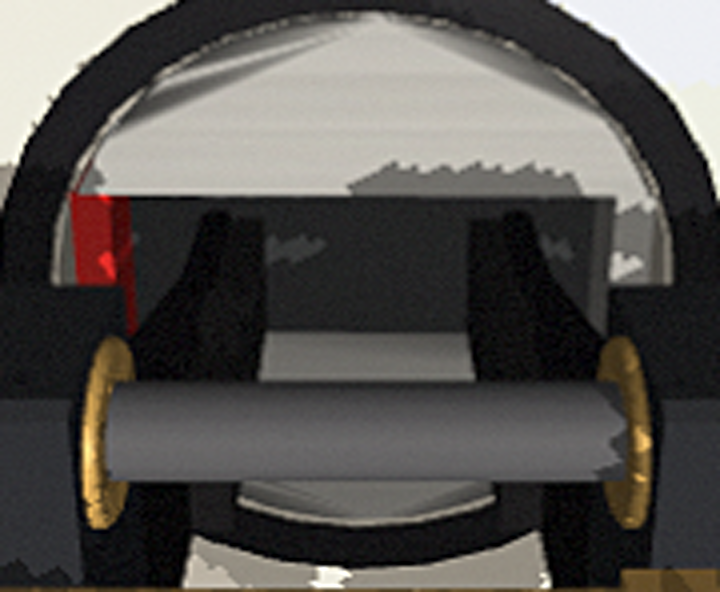

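```bash
python3 - <<'E'
from h import *
s=read_state(); cp=campose('wrist',s)
T=R.from_quat(s['eef_rot']).as_matrix()
f=lambda u,v,z:(T.T@(onplane(cp,(230+u/4,180+v/3.7),z)-s['ee_pos'])*1000).round(1)
print('+y top',f(300,197,.158),'-y floor',f(350,332,.144),'left floor',f(130,250,.144),'right floor',f(597,250,.144))
E
```

```text
+y top [-5.2 14.3 -8.6] -y floor [  8.8 -17.4  -1.8] left floor [  8.8  -1.6 -36.4] right floor [ 8.8 -1.6 37.1]
```

Call:
arm_command(targets=[[167,3,-1.5,0,0,0,0],[167,5,-1.5,0,0,0,0],[167,5,-1.5,0,0.05,0,0],[167,5,-1.5,0,0.1,0,0],[167,5,-1.5,0,0.15,0,0],[167,5,-1.5,0,0.2,0,0],[167,5,-1.5,0,0.25,0,0],[167,5,-1.5,0,0.3,0,0],[167,5,-1.5,0,0.35,0,0],[167,5,-1.5,0,0.4,0,0]])

```text
time: 10.95
ee_pos: [0.4773, 0.1319, 0.1482]
eef_rot: [-0.229, 0.669, 0.23, 0.669]
ft_force: [-1.5, 4.1, 0.9]
width: 0.03
```

```bash
python3 - <<'E'
from h import *
im=save('wrist','wrist10.png')
s=read_state(); print(s['time'],s['ee_pos'],s['ft_force'],s['torque'],s['width'],s['joint_positions'])
E
```

```text
11.0 [0.47738996 0.13180893 0.14823101] [-1.43650072  3.61882935 -0.58299012] [0.8998729  0.33183885 0.04369162] 0.03025296177433156 [-0.12352614  0.11953665 -0.2522312   1.88187324  0.03128622  1.14391205
  0.27217606]
```

View pics/wrist10.png

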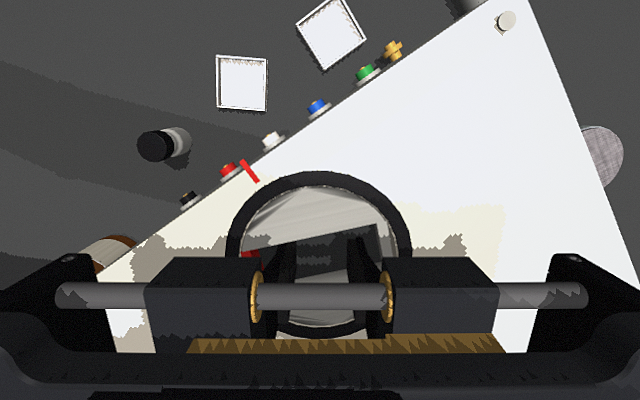

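Call:
arm_command(targets=[[167,0,0,0,0.08,0,0],[167,0,0,0,0.16,0,0],[167,0,0,0,0.24,0,0],[167,0,0,0,0.32,0,0],[167,0,0,0,0.4,0,0],[167,0,0,0,0.48,0,0],[167,0,0,0,0.56,0,0],[167,0,0,0,0.64,0,0],[167,0,0,0,0.72,0,0],[167,0,0,0,0.8,0,0]])

```text
time: 12.0
ee_pos: [0.4778, 0.1309, 0.1482]
eef_rot: [0.049, 0.705, -0.049, 0.706]
ft_force: [-0.1, 1.5, -0.1]
width: 0.0299
```

```bash
python3 - <<'E'
from h import *
im=save('wrist','wrist11.png')
s=read_state(); print(s['time'],s['ee_pos'],s['ft_force'],s['torque'],s['width'],s['joint_positions'])
E
```

```text
12.05 [0.47785862 0.13090847 0.14826658] [-0.20603899  1.74416953 -0.76812849] [ 0.39527215 -0.01502153  0.04922298] 0.02991997749331403 [-0.16705695  0.11658884 -0.20451849  1.88400023  0.02577185  1.14298805
 -0.52467335]
```

View pics/wrist11.png

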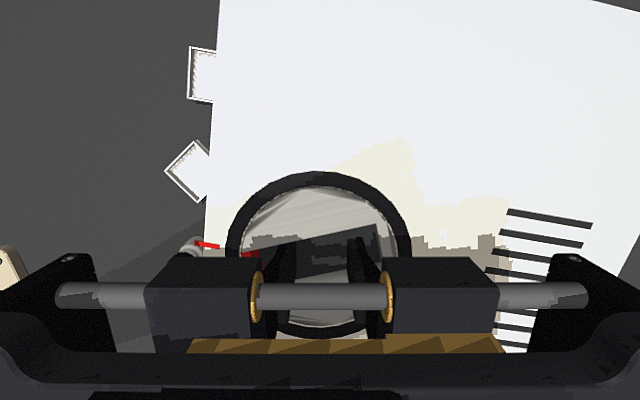

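Call:
arm_command(targets=[[167,0,0,0,0.06,0,0],[167,0,0,0,0.12,0,0],[167,0,0,0,0.18,0,0],[167,0,0,0,0.24,0,0],[167,0,0,0,0.29,0,0],[167,0,0,0,0.33,0,0],[167,0,0,0,0.36,0,0]])

```text
time: 12.75
ee_pos: [0.4778, 0.1304, 0.1483]
eef_rot: [0.174, 0.685, -0.174, 0.686]
ft_force: [-0.1, -0.1, 0.1]
width: 0.0307
```

```bash
python3 - <<'E'
from h import *
s=read_state(); print(s['time'],s['ee_pos'],s['ft_force'],s['torque'],s['width'],s['joint_positions'])
E
```

```text
12.75 [0.47782189 0.13043042 0.14825574] [-0.12825135 -0.13386781  0.14966657] [0.0443698  0.09070266 0.07796183] 0.03065973485580934 [-0.18582032  0.11532987 -0.18394696  1.88506026  0.02343181  1.14312685
 -0.87488835]
```

Call:
arm_command(targets=[[167,0,0,0,0.02,0,0],[167,0,0,0,0.04,0,0],[167,0,0,0,0.06,0,0]])

```text
time: 13.05
ee_pos: [0.4777, 0.1304, 0.1482]
eef_rot: [0.195, 0.68, -0.195, 0.68]
ft_force: [-0.8, -0.7, 0.3]
width: 0.0301
```

```bash
python3 - <<'E'
from h import *
im=save('wrist','wrist12.png')
s=read_state(); print(s['time'],s['ee_pos'],R.from_quat(s['eef_rot']).as_matrix().round(3).tolist(),s['ft_force'],s['torque'],s['width'],s['joint_positions'])
E
```

```text
13.1 [0.4776993  0.1304094  0.14823533] [[-0.0, 0.53, 0.848], [-0.0, 0.848, -0.53], [-1.0, -0.0, 0.0]] [-0.00526711 -1.63229192  0.66861445] [-0.21543121  0.1046974   0.32803826] 0.03031263107294462 [-0.18910904  0.1150713  -0.18050227  1.88533789  0.02296501  1.14327785
 -0.93700581]
```

View pics/wrist12.png

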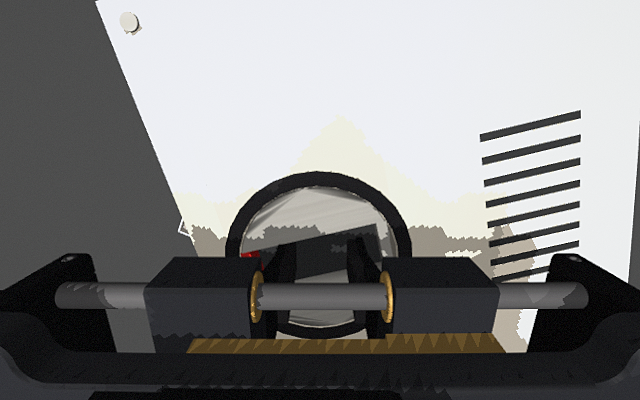

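Call:
arm_command(targets=[[167,0,0,0,0.02,0,0],[167,0,0,0,0.04,0,0],[167,0,0,0,0.05,0,0]])

```text
time: 13.4
ee_pos: [0.4775, 0.1305, 0.1482]
eef_rot: [0.211, 0.675, -0.212, 0.675]
ft_force: [-2.2, -2.3, 2.3]
width: 0.0303
```

```bash
python3 - <<'E'
from h import *
s=read_state(); print(s['time'],s['ee_pos'],R.from_quat(s['eef_rot']).as_matrix().round(3).tolist(),s['ft_force'],s['torque'],s['width'],s['joint_positions'])
E
```

```text
13.4 [0.4774544  0.13048371 0.14821738] [[-0.0, 0.57, 0.821], [-0.001, 0.821, -0.57], [-1.0, -0.001, 0.0]] [-2.21203311 -2.33653615  2.29744182] [-0.65367629  0.51071909  1.439748  ] 0.030261418393793905 [-0.19188329  0.11482634 -0.1780003   1.88561118  0.02277893  1.14367061
 -0.98519855]
```

Call:
arm_command(targets=[[167,0,0,0,-0.08,0,0],[167,0,0,0,-0.16,0,0],[167,0,0,0,-0.24,0,0],[167,0,0,0,-0.24,0,0],[167,-8,0,0,-0.24,0,0],[167,-20,0,0,-0.24,0,0],[167,-50,0,0,-0.24,0,0],[167,-90,-30,0,-0.24,0,0],[167,-100,-60,0,-0.24,0,0],[167,-100,-60,0,-0.24,0,0]])

```text
time: 14.4
ee_pos: [0.4437, 0.0788, 0.2518]
eef_rot: [0.131, 0.693, -0.13, 0.697]
ft_force: [0.3, 0.8, -0.6]
width: 0.0297
```

Call:
arm_command(targets=[[167,0,0,0,0,0,0],[167,0,0,0,0,0,0],[167,0,0,0,0,0,0]])

```text
time: 14.7
ee_pos: [0.4435, 0.082, 0.2478]
eef_rot: [0.129, 0.696, -0.129, 0.695]
ft_force: [-1.1, 0.6, 0.0]
width: 0.03
```

```bash
python3 - <<'E'
from h import *
s=read_state(); print(s['time'],s['ee_pos'],s['ft_force'])
im=save('wrist','wrist13.png');save('side','side13.png')
cp=campose('wrist',s); T=R.from_quat(s['eef_rot']).as_matrix()
r,g,b=[im[:,:,k].astype(int) for k in range(3)]
dark=((r<70)&(g<70)&(b<70)).astype(np.uint8)
cn,_=cv2.findContours(dark[:230],cv2.RETR_CCOMP,cv2.CHAIN_APPROX_NONE)
for c in sorted(cn,key=cv2.contourArea)[-6:]:
    if cv2.contourArea(c)<600: continue
    W=np.array([onplane(cp,p[0],.158) for p in c]); print(cv2.contourArea(c),cv2.minAreaRect((W[:,:2]*1000).astype(np.float32)))
E
```

```text
14.7 [0.4434643  0.082041   0.24778718] [-1.07802172  0.59451952  0.00916596]
760.0 ((462.21221923828125, 144.2847442626953), (42.19506072998047, 21.783170700073242), 14.198577880859375)
1364.5 ((369.69415283203125, 113.14893341064453), (49.125205993652344, 63.00018310546875), 69.04901123046875)
2848.0 ((477.1916198730469, 131.6442108154297), (29.85010528564453, 71.14252471923828), 71.75785064697266)
9805.5 ((476.76397705078125, 130.6465301513672), (91.84075927734375, 92.19416809082031), 41.95250701904297)
12809.5 ((477.29608154296875, 130.91152954101562), (105.1207275390625, 104.79869842529297), 66.32383728027344)
```

View pics/wrist13.png

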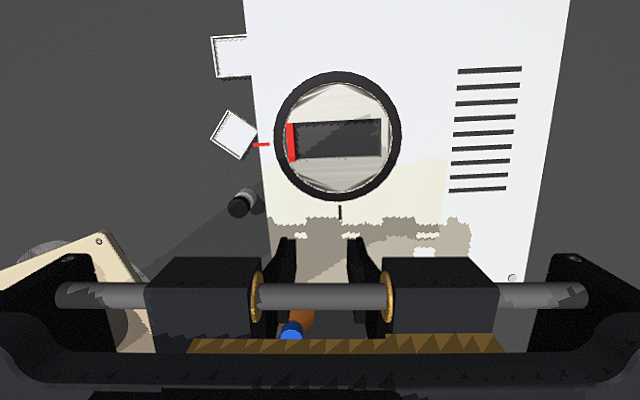

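View pics/side13.png

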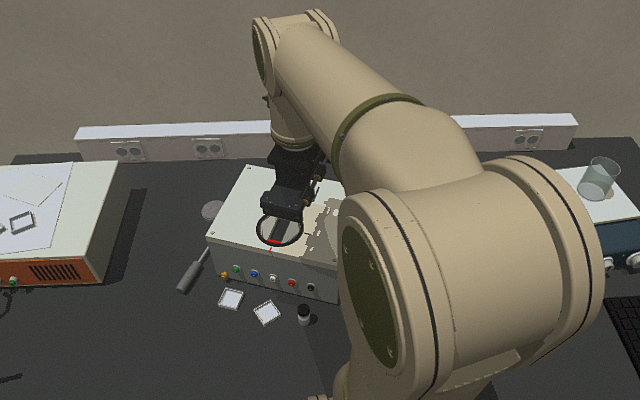

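```bash
python3 - <<'E'
from h import *
print(close_job())
E
```

```text
the job is handed in; nothing more can be done
None
```

The lid is shut and the fastener is locked, and I have handed the job in. It took about 14.8 s of the 42 s allowed.

**Lid:** I followed the lid's arc down from about 0.7 rad with the shut fingertips, at 1 to 3 N. I slowed near the bottom and pressed until it stopped. The tip then read z = 0.158 m, which is where the shut lid's top should be, with about 25 N of seating force.

**Fastener:** It started at about 0.19 rad. I set the two tips, 30 mm apart, in the slot and turned it clockwise until the torque rose to about 1.4 N m at the stop. I then backed off within the slot's play and lifted clear.

**Last checks:**
- **Slot direction:** the slot lies at -18.2° in the world frame, which matches the box's x axis, and its red end faces the front edge.
- **Lid:** it looks flush in the last side and wrist views.
- **Bystanders:** the dishes, vial, bottle, screwdriver and puck look unmoved. The mug was out of the final views. I last saw it after the lid was shut, and the arm did not go near it after that.
- **Robot:** it stood about 90 mm above the lid, touching nothing.

**Disagreements:** my first box position from the scene camera was off by about 3 to 5 mm. A wrist-camera reading near the slot also differed by about 4 mm, because the arm was still settling. I re-measured the slot from the wrist view before entering it.

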